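# Run along the lathe's sprung stop bar to test it

## Task

Test the lathe's sprung stop bar before it goes back on the machine: at the end of the bar beside the domed lamp, press the bar lightly down a few millimetres with the fingertips, and keep it pressed while you run them along it, round the bend, to its other end by the flat cap; then let it spring up. Press gently, never down against its stop, and do not let the bar up on the way. Leave the loose things around it where they stand.

Things in the scene. Friction and masses are not known exactly. Their poses are not given: they have to be found in the camera images.
- stop_bar (a joint): how far the sprung bar is pressed down, m: 0 = up at rest, 0.014 = against its stop. It moves straight down as a whole (it does not tip), wherever it is pressed: about 1.3 N starts it, about 3.5 N holds it at 6 mm, about 6 N at the stop; the spring lifts it again when let go
- stop_unit: grey housing bolted to the bench, a shallow V from above: legs 150 long, 50 wide, 45 mm high, under a bright aluminium bar of the same V (flat top 16 wide, legs 140 long, 10 thick, top 73 mm above the bench at rest, 18 mm gap below). Origin on the bench under the bend, z up; legs run from the bend along (-0.423, 0.906) (left) and (-0.423, -0.906) (right) in its x, y
- left_end (a point): point on the centre line of the bar's top, 12 mm short of the end of its left leg (128 mm from the bend); like the next four it moves down with the bar. Places along the bar are judged by the point midway between the fingers (seen from above, within about 20 mm), so keep the fingers closed
- left_mid (a point): point on the bar's top, left leg, 68 mm from the bend
- bend (a point): point on the bar's top at the bend
- right_mid (a point): point on the bar's top, right leg, 68 mm from the bend
- right_end (a point): point on the bar's top, 12 mm short of the end of its right leg (128 mm from the bend)
- lamp: the test lamp, fixed to the bench about 55 mm beyond one end of the bar (either one): black round base 48 mm across, 28 mm high, with a white dome, 70 mm high in all. Origin under its centre
- cap: a flat black round cap, fixed to the bench about 55 mm beyond the other end of the bar: 48 mm across, 20 mm high. Origin under its centre
- socket: loose steel socket standing inside the V, a tube 26 mm across and 32 mm high. Origin under its centre
- tape_measure: loose grey tape measure standing on the robot's side of the V, 62 x 36 mm, 60 mm high. Origin under its centre
- screwdriver: loose screwdriver lying beyond the bend, about 200 mm long along its x, black handle. Origin at its underside near the middle
- mug: loose white mug, 80 mm across, 90 mm high, left of the work. Origin under its centre
- glue: loose white glue bottle, 56 mm across, 160 mm high, right of the work. Origin under its centre
- wrench: loose steel wrench lying on the bench, right of the work. Origin near its middle
- tin: loose tin, 70 mm across, 100 mm high, left of the work, farther off. Origin under its centre

How it is judged:
On the way, in this order (a step that is already met when the one before it is completed fails the run):
1. the bar is pressed at its lamp end (value of joint stop_bar above 0.0015 m and contact force between the fingers and stop_unit above 0.3 N and ((horizontal distance between lamp and left_end below 0.12 m and horizontal distance between the grasp point and left_end below 0.02 m) or (horizontal distance between lamp and right_end below 0.12 m and horizontal distance between the grasp point and right_end below 0.02 m))), for 0.05 s.
2. still pressed, half-way along the first leg (value of joint stop_bar above 0.0015 m and contact force between the fingers and stop_unit above 0.3 N and ((horizontal distance between lamp and left_end below 0.12 m and horizontal distance between the grasp point and left_mid below 0.022 m) or (horizontal distance between lamp and right_end below 0.12 m and horizontal distance between the grasp point and right_mid below 0.022 m))), for 0.05 s.
3. still pressed, at the bend (value of joint stop_bar above 0.0015 m and contact force between the fingers and stop_unit above 0.3 N and ((horizontal distance between lamp and left_end below 0.12 m and horizontal distance between the grasp point and bend below 0.022 m) or (horizontal distance between lamp and right_end below 0.12 m and horizontal distance between the grasp point and bend below 0.022 m))), for 0.05 s.
4. still pressed, half-way along the second leg (value of joint stop_bar above 0.0015 m and contact force between the fingers and stop_unit above 0.3 N and ((horizontal distance between lamp and left_end below 0.12 m and horizontal distance between the grasp point and right_mid below 0.022 m) or (horizontal distance between lamp and right_end below 0.12 m and horizontal distance between the grasp point and left_mid below 0.022 m))), for 0.05 s.
5. still pressed, at the far end by the flat cap (value of joint stop_bar above 0.0015 m and contact force between the fingers and stop_unit above 0.3 N and ((horizontal distance between lamp and left_end below 0.12 m and horizontal distance between the grasp point and right_end below 0.02 m) or (horizontal distance between lamp and right_end below 0.12 m and horizontal distance between the grasp point and left_end below 0.02 m))), for 0.05 s.
At the end, for the whole second after the job is handed in: the bar, pressed in turn from the lamp end round the bend to the cap end, is up again (within 1.2 mm of rest), and every loose thing stands within 20 mm of where it was (value of joint stop_bar below 0.0012 m and distance of each of socket, tape_measure, screwdriver, mug, glue, wrench, tin from where it was at the start of the episode below 0.02 m); the robot touches nothing.
It fails at once if the bar is pushed down against its stop (value of joint stop_bar above 0.013 m).
It fails at once if the stop-bar unit is pressed or shoved hard (over 18 N) (contact force between the arm and stop_unit above 18 N).
It fails at once if the bar is let up part-way: it is up (under 0.3 mm) while the fingertips are low over the inner part of the bar (value of joint stop_bar below 0.0003 m and height (world z) of the grasp point below 0.104 m and (horizontal distance between the grasp point and left_mid below 0.035 m or horizontal distance between the grasp point and bend below 0.035 m or horizontal distance between the grasp point and right_mid below 0.035 m)).
It fails at once if a loose thing is moved or lifted over 20 mm (distance of any of socket, tape_measure, screwdriver, mug, glue, wrench, tin from where it was at the start of the episode above 0.02 m).
It also fails if it takes over 45 s, if anything falls off the work surface, if the arm or the gripper's body presses on something with over 40 N, if the wrist force passes 120 N, or if a joint passes its speed limit or range.

## Robot

A 6-joint arm with a two-finger parallel gripper is mounted at the origin on the work surface. World frame = base frame: x ahead of the robot, y to its left, z up, the work surface at z = 0. Lengths are in m, angles in rad, forces in N, time in s.
With the tool pointing down it reaches from about 0.3 to 1 m from the base axis. Payload 5.1 kg.
Tool frame: the origin (TCP) lies midway between the tips of the shut fingers; the grasp point (between the pads) lies 19 mm behind it; z points along the fingers, y is the line along which they close (so a half turn about z gives the same grasp; the last joint's range is limited). The gripper opens to 95 mm and grips with 3 to 60 N. Pads are 20 mm wide; open, the fingers measure 119 mm over their backs; the gripper's body (75 mm by 180 mm) begins 59 mm behind the grasp point.
Start: joints at [-1.37, 0.124, 1.65, -0, 1.367, -0.083], TCP at [0.182, -0.624, 0.215] pointing down, gripper open.
Joint ranges: [-2.61, 2.61], [-1.02, 2.33], [0.03, 2.71], [-1.35, 4.49], [0.32, 2.68], [-2.91, 2.91]. Speed limits (rad/s): [2.57, 2.57, 3.14, 3.14, 3.14, 3.14].

## Interface

Orientations are given as a unit quaternion [w, x, y, z].
In Python, from station import arm, vision, sign_off gives the robot as it stands (arm), with the cameras (vision) and the job as plain functions.
- The arm moves only by the tool jog_arm, called after "Request:" as name(argument=value, ...) on one line, values as JSON. Schema: {"type":"object","properties":{"ticks":{"type":"string"},"grip_force":{"type":"number"},"only":{"type":"string"},"quiet":{"type":"boolean"},"lines":{"type":"string"}},"required":["ticks"],"additionalProperties":false}. ticks is a string of 1 to 5 rows, parted by semicolons, with the numbers parted by commas; each row has 5 numbers: the finger opening in m, then dx, dy, dz in a scale on which 1.0 is 0.6 m, then a turn about the tool's z in parts of the range, where 1.0 means 90 degrees; each row shifts and turns the commanded pose from where the row before left it, along the tool's axes as they then stand; what a row does not reach is not made up. A row lasts 1/10 s, in which the tool goes at most 0.05 m and 0.15 rad, less where a joint would pass 70% of its speed; a pose out of reach is approached as far as the arm can. The fingers move at their own pace and stop on an object; grip_force is the grip in N (left out, the last holds). Time passes only in rows, so rows that do not move let the fingers close. The tool returns the time, the measured TCP pose, the force, the opening and the grip force at its end. only (a regular expression) keeps the lines of the reply that match it, lines (a string "A,B") keeps lines A to B, and quiet returns only ok. No shift or turn number may pass 1 either way. Input that does not fit is refused with a message, and nothing moves.
- arm.sense(): the state, without advancing time (a new reading comes with each control period).
- vision.capture(name): name is "scene" or "top"; returns the picture (384x512x3 uint8, blue, green, red); there is no depth.
- vision.camera_params(name): a dict with "fovy" (degrees; the focal length in pixels is half the picture's height over the tangent of half this angle, whatever the lens; pixels are square), "cx", "cy" (the principal point, pixels), "rvec" (rotation vector, rad) and "tvec" (3), from world to camera coordinates, as OpenCV has them. Camera axes: x right, y down, z forward; pixel columns grow to the right and rows downward; lengths in m; the calibration is good to about 2 mm. A picture is of the moment at which its call begins. camera_params takes no time and is no camera call.
- sign_off(): hands the job in; it is judged then, once.
The state is a dict: "clock": time; "joint_pos": joint angles; "dq": joint speeds; "tau": joint torques, N m; "ee_pos": TCP position; "tcp_rot": TCP orientation; "ft_force": force on the tool from outside, world axes, zero at the start; "torque": the same for the moment, N m; "gripper_width": finger opening in m; "finger_force": force on a finger pad.
Only numpy, scipy, OpenCV 4.12 (cv2) and the standard library are available. Lean on these libraries where they do the work, as an engineer would, in place of code of your own. Each camera call takes 0.05 s, during which the arm holds its last target. There are 200 camera calls.

## Working session

There is one attempt and no reset: what is moved stays moved. The work goes in short steps, Python scripts to look and compute and a tool call to move; the robot and the scene stay as the last step left them, time stands still between calls to the robot, and variables do not carry over. Pictures are saved under pics/ and viewed, at most 10 in all, crops included, and the job is handed in when it is done.

```bash
ls; mkdir -p pics
```

Run:
```python
from station import arm, vision, sign_off
import cv2
for n in("scene","top"):
    cv2.imwrite(f"pics/{n}0.png",vision.capture(n)); print(n,vision.camera_params(n))
print(arm.sense())
```

```text
pics
station.py
scene {'fovy': 49.019307701823294, 'cx': 249.67394458480115, 'cy': 187.8736340409701, 'rvec': array([ 1.95345665,  0.88994764, -0.48202817]), 'tvec': array([-0.35766347, -0.14115614,  1.57410304])}
top {'fovy': 55.69640826017981, 'cx': 262.0871815214576, 'cy': 195.80235701938145, 'rvec': array([ 2.13438921, -2.15424508,  0.21359769]), 'tvec': array([-0.00912831,  0.538572  ,  0.98362483])}
{'clock': 0.1, 'joint_pos': array([-1.36960205e+00,  1.24477379e-01,  1.65150332e+00,  7.60701318e-06,
        1.36750565e+00, -8.25996408e-02]), 'dq': array([-0.00042758, -0.00198237, -0.00199881, -0.00075616,  0.00086383,
        0.00137119]), 'tau': array([ 9.03683649e-04, -4.18882871e+01, -3.61095357e+01,  7.77956564e-02,
        4.61967860e-02, -5.97334065e-05]), 'ee_pos': array([ 0.18186024, -0.62344827,  0.21350588]), 'tcp_rot': array([-9.45402590e-04,  9.89949172e-01,  1.41420437e-01, -5.23946265e-05]), 'ft_force': array([ 0.29894193,  0.26230118, -0.07516328]), 'torque': array([ 0.00695916,  0.03415156, -0.03795506]), 'finger_force': 0.0, 'gripper_width': 0.09517134933888252}
```

View pics/top0.png

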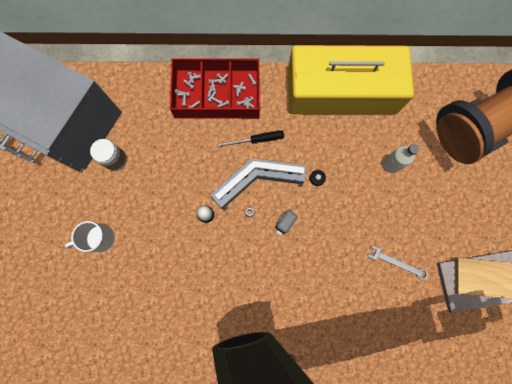

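View pics/scene0.png

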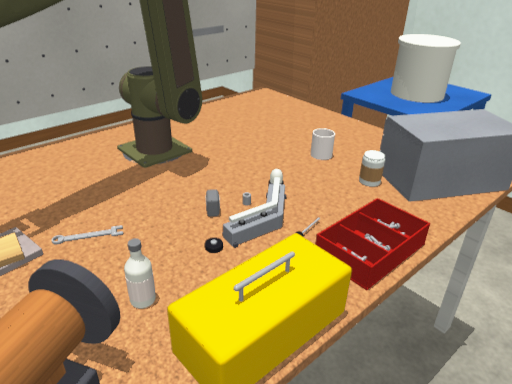

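Run:
```python
import cv2,numpy as np
a=cv2.imread("pics/top0.png")[130:240,180:340]; b=cv2.imread("pics/scene0.png")[160:260,190:310]
a=cv2.resize(a,None,fx=5,fy=5,interpolation=2); b=cv2.resize(b,None,fx=5,fy=5,interpolation=2)
cv2.imwrite("pics/a.png",a);cv2.imwrite("pics/b.png",b)
```

```text
(no output)
```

View pics/a.png

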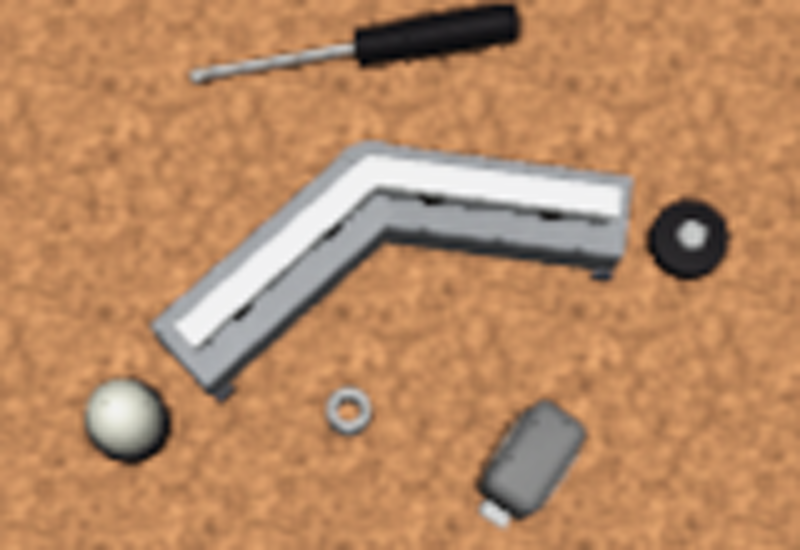

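View pics/b.png

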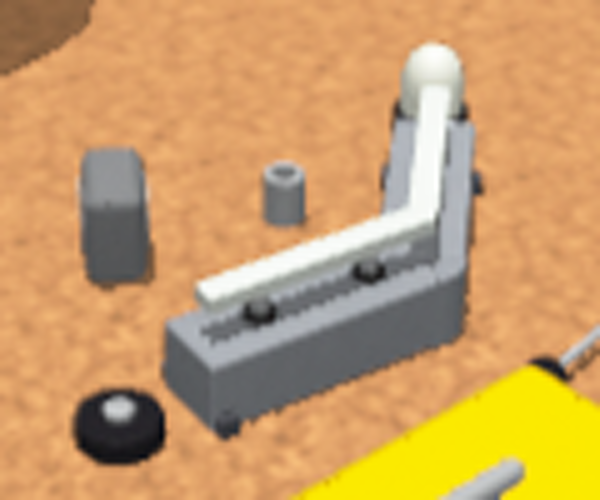

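The domed lamp stands by the left end of the bar (top crop about (125,420)), and the flat cap is by the right end (690,240). The bright bar is clear in both views, so I'll measure it next.

Create h.py:
```python
import cv2,numpy as np
from station import arm, vision, sign_off
def cam(n):
    p=vision.camera_params(n);f=192/np.tan(np.radians(p["fovy"]/2))
    return np.array([[f,0,p["cx"]],[0,f,p["cy"]],[0,0,1]]),cv2.Rodrigues(p["rvec"])[0],np.asarray(p["tvec"]).ravel()
def ray(n,uv):
    K,R,t=cam(n); return -R.T@t,R.T@np.linalg.inv(K)@np.array([uv[0],uv[1],1.])
def onz(n,uv,z):
    o,d=ray(n,uv); return o+d*(z-o[2])/d[2]
def tri(a,b):
    P=[cam(n)[0]@np.c_[cam(n)[1],cam(n)[2]] for n in("top","scene")]
    X=cv2.triangulatePoints(P[0],P[1],np.array(a,float),np.array(b,float)); return X[:3,0]/X[3,0]
def barcorners(img,x0,y0,x1,y1,th,eps,s=6):
    c=cv2.resize(img[y0:y1,x0:x1],None,fx=s,fy=s,interpolation=cv2.INTER_CUBIC)
    m=(c.min(2)>th).astype(np.uint8)
    k=max(cv2.findContours(m,0,1)[0],key=cv2.contourArea)
    q=cv2.approxPolyDP(k,eps,True)[:,0]
    return (q+.5)/s-.5+[x0,y0],cv2.contourArea(k)/s**2
```

Run:
```python
from h import *
np.set_printoptions(precision=4,suppress=True)
for n,box,th in(("top",(205,150,310,215),205),("scene",(226,170,282,225),195)):
    q,A=barcorners(cv2.imread(f"pics/{n}0.png"),*box,th,10)
    print(n,A)
    for p in q: print(p,onz(n,p,.073))
```

```text
top 538.7638888888889
[303.5833 167.9167] [ 0.6125 -0.1307  0.073 ]
[253.4167 160.75  ] [0.6338 0.0098 0.073 ]
[214.75   194.5833] [0.5382 0.1169 0.073 ]
[219.25   198.0833] [0.5283 0.1045 0.073 ]
[255.25 166.25] [0.6179 0.0048 0.073 ]
[302.0833 172.4167] [ 0.5995 -0.1261  0.073 ]
scene 400.3888888888889
[279.9167 169.5833] [0.5035 0.1551 0.073 ]
[271.9167 170.9167] [0.4938 0.1299 0.073 ]
[273.5833 181.0833] [0.5421 0.0898 0.073 ]
[270.5833 200.5833] [0.6135 0.0084 0.073 ]
[230.25 215.75] [ 0.5988 -0.122   0.073 ]
[230.25   218.4167] [ 0.6081 -0.1296  0.073 ]
[275.9167 203.75  ] [0.6342 0.0084 0.073 ]
[278.9167 175.9167] [0.53   0.1241 0.073 ]
[281.4167 173.75  ] [0.5253 0.1396 0.073 ]
```

Add to h.py:
```python
B=np.array([.6259,.0073]);L=np.array([-.667,.746]);L/=np.hypot(*L);Rr=np.array([-.146,-.989]);Rr/=np.hypot(*Rr)
PT=dict(left_end=B+.128*L,left_mid=B+.068*L,bend=B,right_mid=B+.068*Rr,right_end=B+.128*Rr)
from scipy.spatial.transform import Rotation
def to(name,z):
    s=arm.sense();w,x,y,k=s["tcp_rot"]
    d=Rotation.from_quat([x,y,k,w]).inv().apply(np.r_[PT[name],z]-s["ee_pos"])
    print(name,"tool d",d.round(4),"tcp",s["ee_pos"].round(4),"F",s["ft_force"].round(2),"t",round(s["clock"],2))
```

Run:
```python
from h import *
print(tri([254.33,163.5],[273.25,202.2]),tri([302.8,170.2],[230.25,217.1]))
print(PT); to("left_end",.11); print(onz("top",[180+127/5,130+419/5],.03))
```

```text
[0.62536462 0.00714791 0.07417603] [ 0.60558489 -0.12781513  0.07495921]
{'left_end': array([0.54058391, 0.10272099]), 'left_mid': array([0.58057583, 0.0579924 ]), 'bend': array([0.6259, 0.0073]), 'right_mid': array([ 0.6159692 , -0.05997094]), 'right_end': array([ 0.60720674, -0.11932765])}
left_end tool d [ 0.5477 -0.5965  0.1047] tcp [ 0.1819 -0.6234  0.2135] F [ 0.3   0.26 -0.08] t 0.1
[0.49047845 0.14726693 0.03      ]
```

Units first: shifts go in shares of 0.6 m and turns go in shares of 90 degrees. So -0.036 m / 0.6 = -0.06, 0.033 m / 0.6 = 0.055.

Request:
jog_arm(ticks="0,0.055,-0.06,0,0;0,0.055,-0.06,0,0;0,0.055,-0.06,0,0;0,0.055,-0.06,0,0;0,0.055,-0.06,0,0", grip_force=20)

```text
clock: 0.6
ee_pos: [0.2903, -0.4029, 0.214]
tcp_rot: [-0.0, 0.99, 0.141, -0.0]
ft_force: [1.6, -0.3, 0.7]
gripper_width: 0.0603
finger_force: 0.0
```

Request:
jog_arm(ticks="0,0.055,-0.06,0,0;0,0.055,-0.06,0,0;0,0.055,-0.06,0,0;0,0.055,-0.06,0,0;0,0.055,-0.06,0,0")

```text
clock: 1.1
ee_pos: [0.3982, -0.184, 0.2144]
tcp_rot: [0.0, 0.99, 0.141, 0.0]
ft_force: [1.1, -0.3, -0.8]
gripper_width: 0.0206
finger_force: 0.0
```

Request:
jog_arm(ticks="0,0.055,-0.06,0,0;0,0.055,-0.06,0,0;0,0.055,-0.06,0,0;0,0.055,-0.06,0,0;0,0.055,-0.06,0,0")

```text
clock: 1.6
ee_pos: [0.5062, 0.0351, 0.2144]
tcp_rot: [0.0, 0.99, 0.142, -0.0]
ft_force: [1.3, -0.5, -0.0]
gripper_width: 0.0003
finger_force: 0.0
```

```bash
python3 -c "
from h import *
to('left_end',.11)"
```

```text
left_end tool d [ 0.052  -0.0553  0.1043] tcp [0.5062 0.0351 0.2144] F [ 1.33 -0.47 -0.01] t 1.6
```

In the tool's units: 0.04 m / 0.6 = 0.0667, -0.0275 m / 0.6 = -0.0458.

Request:
jog_arm(ticks="0,0.0433,-0.0458,0,0;0,0.0433,-0.0458,0.0333,0;0,0,0,0.0667,0;0,0,0,0.0667,0;0,0,0,0,0")

```text
clock: 2.1
ee_pos: [0.5352, 0.1003, 0.1075]
tcp_rot: [-0.0, 0.99, 0.142, -0.007]
ft_force: [-0.4, 0.5, -0.8]
gripper_width: 0.0006
finger_force: 0.0
```

Request:
jog_arm(ticks="0,0,0,0,0;0,0,0,0,0;0,0,0,0.0167,0;0,0,0,0,0;0,0,0,0,0")

```text
clock: 2.6
ee_pos: [0.5407, 0.1002, 0.1052]
tcp_rot: [0.0, 0.99, 0.141, 0.0]
ft_force: [-0.0, 0.3, 0.6]
gripper_width: 0.0004
finger_force: 0.0
```

```bash
python3 -c "
from h import *
to('left_end',.067)
cv2.imwrite('pics/s1.png',cv2.resize(vision.capture('scene')[100:270,170:330],None,fx=3.5,fy=3.5,interpolation=2))"
```

```text
left_end tool d [ 0.0006 -0.0024  0.0382] tcp [0.5407 0.1002 0.1052] F [-0.    0.27  0.64] t 2.6
```

View pics/s1.png

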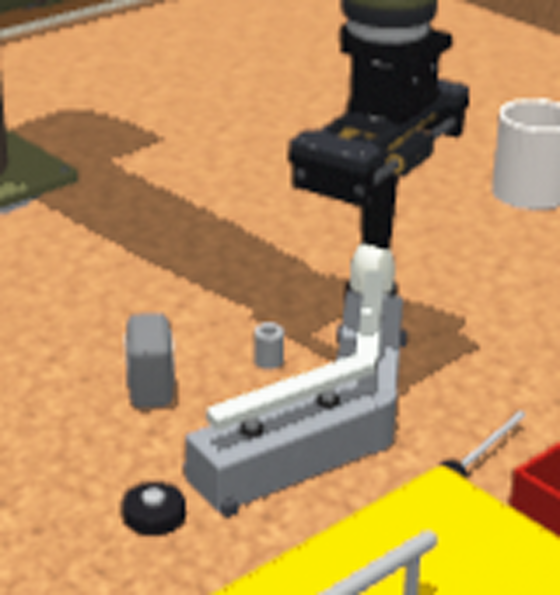

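The closed fingertips are above the lamp end of the bar, just in front of the dome (about (375,245) in the crop). I'll descend gently.

In the tool's units: 0.012 m / 0.6 = 0.02, 0.004 m / 0.6 = 0.0067.

Request:
jog_arm(ticks="0,0,-0.0033,0.02,0;0,0,0,0.02,0;0,0,0,0.0067,0;0,0,0,0,0;0,0,0,0,0")

```text
clock: 3.15
ee_pos: [0.5398, 0.1023, 0.0763]
tcp_rot: [-0.0, 0.99, 0.141, -0.0]
ft_force: [0.2, 0.5, -0.3]
gripper_width: 0.0004
finger_force: 0.0
```

Request:
jog_arm(ticks="0,0,0,0.0033,0;0,0,0,0,0;0,0,0,0.0033,0;0,0,0,0,0;0,0,0,0,0")

```text
clock: 3.65
ee_pos: [0.5403, 0.1023, 0.0731]
tcp_rot: [0.0, 0.99, 0.141, 0.0]
ft_force: [0.4, -0.2, 1.0]
gripper_width: 0.0004
finger_force: 0.6
```

```bash
python3 -c "
from h import *
to('left_end',.067)"
```

```text
left_end tool d [ 0.0004 -0.0003  0.0061] tcp [0.5403 0.1023 0.0731] F [ 0.4  -0.17  1.  ] t 3.65
```

Request:
jog_arm(ticks="0,0,0,0.0033,0;0,0,0,0,0;0,0,0,0,0;0,0,0,0,0")

```text
clock: 4.05
ee_pos: [0.5403, 0.1023, 0.0709]
tcp_rot: [0.0, 0.99, 0.141, 0.0]
ft_force: [0.7, -0.4, 1.8]
gripper_width: 0.0004
finger_force: 1.1
```

Request:
jog_arm(ticks="0,0,0,0.0033,0;0,0,0,0,0;0,0,0,0,0;0,0,0,0,0")

```text
clock: 4.45
ee_pos: [0.5402, 0.1023, 0.0689]
tcp_rot: [0.0, 0.99, 0.141, 0.0]
ft_force: [0.5, 0.3, 2.6]
gripper_width: 0.0006
finger_force: 1.4
```

```bash
python3 -c "
from h import *
to('left_end',.067)"
```

```text
left_end tool d [ 0.0004 -0.0003  0.0019] tcp [0.5402 0.1023 0.0689] F [0.49 0.3  2.64] t 4.45
```

Force and depth agree with the spring data (about 4 mm down). I'll press 2 mm more, then slide.

In the tool's units: 0.002 m / 0.6 = 0.0033.

Request:
jog_arm(ticks="0,0,0,0.0033,0;0,0,0,0,0;0,0,0,0,0")

```text
clock: 4.75
ee_pos: [0.5402, 0.1023, 0.0668]
tcp_rot: [0.0, 0.99, 0.141, 0.0]
ft_force: [1.9, 0.4, 4.1]
gripper_width: 0.0004
finger_force: 1.7
```

```bash
python3 -c "
from h import *
to('left_mid',.067)"
```

```text
left_mid tool d [ 0.0264  0.0539 -0.0002] tcp [0.5402 0.1023 0.0668] F [1.89 0.43 4.12] t 4.75
```

Request:
jog_arm(ticks="0,0.007,0.015,0,0;0,0.007,0.015,0,0;0,0.007,0.015,0,0")

```text
clock: 5.05
ee_pos: [0.5596, 0.0793, 0.0663]
tcp_rot: [-0.0, 0.99, 0.141, -0.001]
ft_force: [-1.7, 2.2, 3.2]
gripper_width: 0.0003
finger_force: 1.8
```

```bash
python3 -c "
from h import *
to('left_mid',.067);to('bend',.067)"
```

```text
left_mid tool d [ 0.0142  0.0264 -0.0008] tcp [0.5596 0.0793 0.0663] F [-1.69  2.25  3.2 ] t 5.05
bend tool d [ 0.0435  0.0877 -0.0008] tcp [0.5596 0.0793 0.0663] F [-1.69  2.25  3.2 ] t 5.05
```

Request:
jog_arm(ticks="0,0.0077,0.015,0,0;0,0.0077,0.015,0,0;0,0.0077,0.015,0,0;0,0,0,0,0;0,0,0,0,0")

```text
clock: 5.55
ee_pos: [0.5815, 0.0567, 0.067]
tcp_rot: [0.001, 0.99, 0.141, 0.001]
ft_force: [1.2, -1.2, 3.6]
gripper_width: 0.0004
finger_force: 1.7
```

```bash
python3 -c "
from h import *
to('left_mid',.067);to('bend',.067)"
```

```text
left_mid tool d [-0.0005 -0.0015  0.    ] tcp [0.5815 0.0567 0.067 ] F [ 1.17 -1.2   3.55] t 5.55
bend tool d [0.0288 0.0599 0.0002] tcp [0.5815 0.0567 0.067 ] F [ 1.17 -1.2   3.55] t 5.55
```

In the tool's units: 0.01 m / 0.6 = 0.0167, 0.0048 m / 0.6 = 0.008.

Request:
jog_arm(ticks="0,0.008,0.0167,0,0;0,0.008,0.0167,0,0;0,0.008,0.0167,0,0;0,0,0,0,0")

```text
clock: 5.95
ee_pos: [0.6041, 0.0315, 0.0669]
tcp_rot: [0.001, 0.99, 0.141, 0.001]
ft_force: [1.3, -2.2, 3.4]
gripper_width: 0.0003
finger_force: 1.7
```

Request:
jog_arm(ticks="0,0.008,0.0167,0,0;0,0.008,0.0167,0,0;0,0.008,0.0167,0,0;0,0,0,0,0;0,0,0,0,0")

```text
clock: 6.45
ee_pos: [0.626, 0.0071, 0.0671]
tcp_rot: [0.001, 0.99, 0.141, 0.001]
ft_force: [1.9, -1.5, 3.3]
gripper_width: 0.0006
finger_force: 1.7
```

```bash
python3 -c "
from h import *
to('bend',.067);to('right_mid',.067)"
```

```text
bend tool d [-0.     -0.0003  0.0001] tcp [0.626  0.0071 0.0671] F [ 1.92 -1.51  3.28] t 6.45
right_mid tool d [-0.0284  0.0615  0.0002] tcp [0.626  0.0071 0.0671] F [ 1.92 -1.51  3.28] t 6.45
```

In the tool's units: 0.0102 m / 0.6 = 0.017, -0.0047 m / 0.6 = -0.0078.

Request:
jog_arm(ticks="0,-0.0078,0.017,0,0;0,-0.0078,0.017,0,0;0,-0.0078,0.017,0,0;0,0,0,0,0")

```text
clock: 6.85
ee_pos: [0.6193, -0.027, 0.0667]
tcp_rot: [0.001, 0.99, 0.141, -0.0]
ft_force: [-0.4, -2.8, 3.2]
gripper_width: 0.0004
finger_force: 1.9
```

Request:
jog_arm(ticks="0,-0.0078,0.017,0,0;0,-0.0078,0.017,0,0;0,-0.0078,0.017,0,0;0,0,0,0,0;0,0,0,0,0")

```text
clock: 7.35
ee_pos: [0.6147, -0.0599, 0.0666]
tcp_rot: [0.001, 0.99, 0.141, -0.0]
ft_force: [-0.4, -1.9, 3.4]
gripper_width: 0.0005
finger_force: 1.8
```

```bash
python3 -c "
from h import *
to('right_mid',.067);to('right_end',.067)"
```

```text
right_mid tool d [ 0.0012  0.0005 -0.0004] tcp [ 0.6147 -0.0599  0.0666] F [-0.38 -1.88  3.36] t 7.35
right_end tool d [-0.0238  0.055  -0.0002] tcp [ 0.6147 -0.0599  0.0666] F [-0.38 -1.88  3.36] t 7.35
```

In the tool's units: 0.009 m / 0.6 = 0.015, -0.004 m / 0.6 = -0.0067.

Request:
jog_arm(ticks="0,-0.0067,0.015,0,0;0,-0.0067,0.015,0,0;0,-0.0067,0.015,0,0;0,0,0,0,0")

```text
clock: 7.75
ee_pos: [0.6107, -0.0893, 0.0666]
tcp_rot: [0.001, 0.99, 0.141, -0.0]
ft_force: [-0.2, -1.3, 4.0]
gripper_width: 0.0003
finger_force: 1.8
```

Request:
jog_arm(ticks="0,-0.0067,0.015,0,0;0,-0.0067,0.015,0,0;0,-0.0067,0.015,0,0;0,0,0,0,0;0,0,0,0,0")

```text
clock: 8.25
ee_pos: [0.6068, -0.1184, 0.0667]
tcp_rot: [0.001, 0.99, 0.141, -0.0]
ft_force: [-0.7, -2.3, 3.9]
gripper_width: 0.0004
finger_force: 1.8
```

```bash
python3 -c "
from h import *
to('right_end',.067)
cv2.imwrite('pics/s2.png',cv2.resize(vision.capture('scene')[100:270,170:330],None,fx=3.5,fy=3.5,interpolation=2))"
```

```text
right_end tool d [ 0.0001  0.001  -0.0003] tcp [ 0.6068 -0.1184  0.0667] F [-0.69 -2.33  3.89] t 8.25
```

View pics/s2.png

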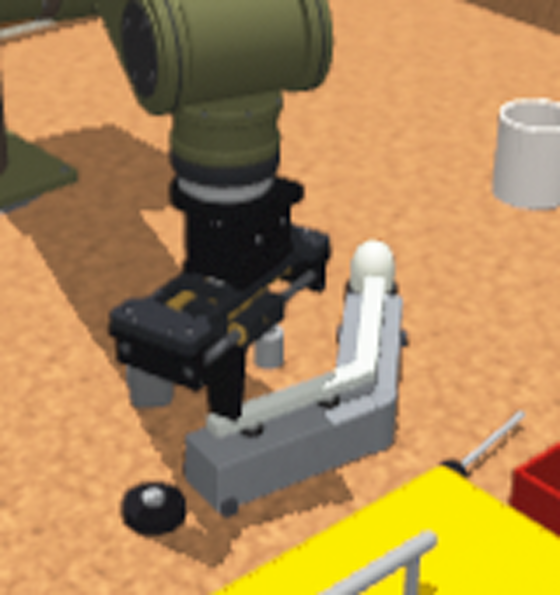

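The fingertips are pressing the bar at its cap end (about (225,415)), and the loose things haven't moved. I'll lift straight up now.

Request:
jog_arm(ticks="0,0,0,-0.0083,0;0,0,0,-0.0333,0;0,0,0,-0.0667,0;0,0,0,-0.0667,0;0,0,0,0,0")

```text
clock: 8.8
ee_pos: [0.6104, -0.1172, 0.1787]
tcp_rot: [0.002, 0.99, 0.142, 0.005]
ft_force: [-0.1, 0.7, 1.3]
gripper_width: 0.0002
finger_force: 0.0
```

Request:
jog_arm(ticks="0,0,0,0,0;0,0,0,0,0;0,0,0,0,0;0,0,0,0,0;0,0,0,0,0")

```text
clock: 9.3
ee_pos: [0.6065, -0.1167, 0.1705]
tcp_rot: [-0.0, 0.99, 0.141, -0.001]
ft_force: [0.8, 0.3, 0.2]
gripper_width: 0.0007
finger_force: 0.0
```

```bash
python3 -c "
from h import *
to('right_end',.067)
a=vision.capture('top');cv2.imwrite('pics/t2.png',a)"
```

```text
right_end tool d [1.000e-04 2.800e-03 1.035e-01] tcp [ 0.6065 -0.1167  0.1705] F [0.84 0.32 0.19] t 9.3
```

View pics/t2.png

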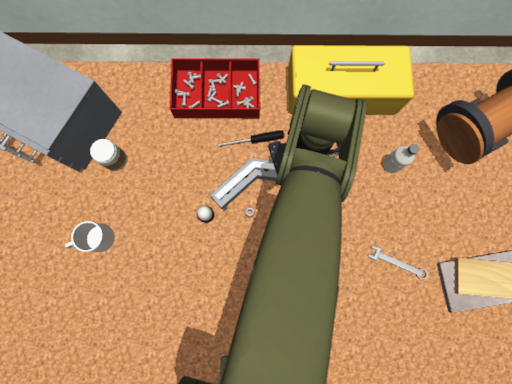

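The arm is clear of the unit and free of contact, and every loose thing in view is where it stood. The tape measure is hidden under the arm, but nothing went near it. I'm handing in.

```bash
python3 -c "
from station import arm, vision, sign_off
print(sign_off())"
```

```text
the job is handed in; nothing more can be done
None
```

I pressed the bar about 6 mm down (3–4 N) at the lamp end, ran the closed fingertips round the bend to the cap end without letting it up, then lifted clear; I've handed the job in at about 9 s, but sign-off returned no verdict.

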